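# Pull the magnet cassette from the granulate feed station

### The job

The magnet cassette in the pellet feed station is due for its check for caught metal: loosen the clamp knob on the hopper slide by about a quarter turn anticlockwise, and push the slide along its rail all the way back off the magnet housing. Then pinch the cassette's two side catches together and lift it straight up out of the housing. Finish while still holding it level by the pinched catches, its underside at least 5 cm above the top of the housing and clear of the station, with the slide left open and the brush, scoop, tape roll and yellow jar beside the station undisturbed.

Things in the scene. Friction and masses are not known exactly. Their poses are not given: they have to be found in the camera images.
- dock: Feed station fixed to the bench: dark base plate 84 x 340 x 10 mm; at its -y end an aluminium magnet housing (84 x 88 mm, top 62 mm above the bench, centred at y = -120 mm); from y = -32 to +164 mm a pedestal 36 mm wide with a guide rail (top at 84 mm). Origin: centre of the base plate, on the bench; z up, y along the rail away from the housing.
- slide (a joint): Hopper slide along the dock's +y: 0 closed (plate over the cassette), 0.120 fully back at its stop. Plate 80 x 200 x 8 mm, 92 to 100 mm above the bench, dock y -165 to +35 mm when closed, with a collar 58 mm across up to 127 mm above the bench over the housing. Starts 0 to 0.010, locked by the clamp. Freed: about 2 N to push, stays put. Fully back, its edge is 75 mm from the cassette's centre.
- clamp_knob (a joint): Clamp knob on the hopper slide (travels with it), vertical axis: 0 tight, grows anticlockwise seen from above, stop at 1.5 rad. Starts at 0 to 0.08; the clamp holds the slide against 30 N or so and lets go fully by about 0.55; past 0.7 it counts as loosened. Takes about 0.25 N m; stays where it is left.
- knob_grip (a point): On the knob's axis at grip height, 126 mm above the bench, at (0, 2 mm + slide travel) in the dock's frame. The knob is a black wing bar 58 mm long, 14 mm thick, from 114 to 136 mm above the bench on a 12 mm neck: grip it across the 14 mm. This frame turns with the knob; the bar lies along its y, parallel to the rail at knob value 0.
- cassette: Magnet cassette: steel frame 68 x 44 x 32 mm with three round magnet bars, about 0.34 kg, standing in the housing's pocket with 1.5 mm clearance, frame top flush with the housing top. Origin: centre of its underside, resting 30 mm above the bench at the dock's (0, -120 mm); axes parallel to the dock's (z up, y across the catches).
- tabs_mid (a point): Midway between the two catch tabs, 45 mm above the cassette's underside (75 mm above the bench while seated). Tabs: upright black ribbed plates, 25 mm wide along x, 6 mm thick, on the cassette's +y and -y sides, standing 24 mm above frame and housing (top 86 mm above the bench); outer faces 57 mm apart at rest, 45 mm when pinched home.
- catch_left (a joint): Catch on the cassette's +y side: 0 sprung out, its nose under the housing's lip (locked); 0.006 pushed fully in, where it stops solidly; clear of the lip beyond 0.004. Spring about 2 N at 0, 5 N at 0.006; springs out again when let go.
- catch_right (a joint): Catch on the cassette's -y side, the same: 0 = sprung out (locked), 0.006 = pushed fully in.
- brass_brush: Brass wire brush with a wooden handle, 197 mm long, 18 mm wide, 28 mm high, lying loose in front of the station; bystander. Origin: centre of its underside.
- scoop: Grey pellet scoop, 169 x 62 x 34 mm, lying loose in front of the station; bystander. Origin: centre of its underside.
- masking_tape: Roll of masking tape, 104 mm across, 25 mm high, lying loose; bystander. Origin: centre of its underside.
- jar_1: Small lidded jar of yellow pellets, 62 mm across, 80 mm high, standing loose to the right of the station; bystander. Origin: centre of its underside.

How it is judged:
On the way, in this order (a step that is already met when the one before it is completed fails the run):
1. the clamp knob has been turned loose (value of joint clamp_knob above 0.7 rad), for 0.2 s.
2. the hopper slide has been pushed back off the housing (value of joint slide above 0.108 m), for 0.2 s.
At the end, for the whole second after the job is handed in: The cassette hangs still from the fingers (over 3 N), both catches pinched in over 4 of 6 mm, tilted under 0.3 rad, its underside over 108 mm above the bench (46 mm over the housing), touching nothing of the station; the hopper slide is over 105 mm open (z of cassette in the frame of dock above 0.108 m and angle between cassette's own z axis and vertical below 0.3 rad and linear speed of cassette below 0.03 m/s and contact force between cassette and the fingers above 3 N and contact force between cassette and dock below 0.1 N and value of joint each of catch_left, catch_right above 0.004 m and value of joint slide above 0.105 m); the arm keeps its last pose, push and grip.
It fails at once if the brush, scoop, tape roll or jar is moved by more than 3 cm (distance of any of brass_brush, scoop, masking_tape, jar_1 from where it was at the start of the episode above 0.03 m).
It also fails if it takes over 59 s, if anything falls off the work surface, if the arm or the gripper's body presses on something with over 40 N, if the wrist force passes 120 N, or if a joint passes its speed limit or range.

### The arm

A 6-joint arm with a two-finger parallel gripper is mounted at the origin on the work surface; the furniture and walls round the work are solid. World frame = base frame: x ahead of the robot, y to its left, z up, the work surface at z = 0. Lengths are in m, angles in rad, forces in N, time in s.
With the tool pointing down it reaches from about 0.25 to 0.775 m from the base axis. Payload 8.9 kg.
Tool frame: the origin (TCP) lies on the centre line of the jaws, within the pads' length; the fingertips stand 22 mm ahead of it and the grasp point (between the pads) lies 3 mm ahead of it; z points along the fingers, y is the line along which they close (so a half turn about z gives the same grasp; the last joint's range is limited). The gripper opens to 85 mm and grips with 20 to 120 N. Pads are 22 mm wide; open, the fingers measure 114 mm over their backs; the gripper's body (76 mm by 85 mm) begins 54 mm behind the grasp point. The pads swing forward as they close: fully open they stand 13 mm farther back than shut.
Start: joints at [1.12, 0.291, -0.153, 1.127, 0, 1.431], TCP at [0.161, 0.5, 0.253] pointing down, gripper open.
Joint ranges: [-2.52, 2.52], [-0.91, 1.74], [-1.3, 1.37], [-1.96, 2.02], [-1.52, 1.47], [-3.14, 3.14]. Speed limits (rad/s): [2.22, 2.22, 2.79, 3.14, 3.14, 3.14].

### API

Orientations are given as a unit quaternion [w, x, y, z].
In Python, from bench import r gives the robot as it stands. The module is installed in compiled form; this text tells all that it offers.
- The arm moves only by the tool play_rows, never from a script. Its argument "moves" is a list of rows, each a list of 7 numbers: the shift along the tool's x, y, z each as a share of 100 cm, from -1 to 1, then the turn, a rotation vector about the tool's x, y, z each as a share of pi rad, from -1 to 1, then the opening, from 0 (shut) to 1 (fully open). A call has 1 to 20 rows; each row is the pose to reach, as a shift and turn from the pose commanded when the call began, along the tool's axes at that moment, turning the shorter way round; what a row does not reach only later rows make up. A row lasts 1/8 s, in which the tool goes at most 62.5 mm and 10.7 degrees, less where a joint would pass 70% of its speed; a pose out of reach is approached as far as the arm can. A call with a number of a shift or a turn outside -1 to 1 is refused whole. A call with a gripper value outside its range is refused whole. The fingers move at their own pace and stop on an object; "force" is the grip in N (left out, the last holds). Time passes only in rows, so rows that repeat a pose let the fingers close. It gives the time, the measured TCP pose, the force, the opening and the grip force at its end, in the units of the state.
- r.observe(): the state, without advancing time (a new reading comes with each control period).
- r.camera(name): name is "scene" or "top" or "wrist"; returns a dict with "img" (400x640x3 uint8, red, green, blue), "depth" (400x640 float32, m along the optical axis (not along the pixel's ray), 0 where there is no reading), "fx", "fy", "cx", "cy" (pixels), "k1" (the pictures are not rectified: a ray, as slopes to the right and down, at radius r is drawn at 1 + k1 r^2 times it, then the intrinsics apply), "T" (4x4, takes a point from camera to world coordinates). Camera axes: x right, y up, looking along -z (the intrinsics and any distortion apply to the point x, -y, -z); pixel columns grow to the right and rows downward; lengths in m; the calibration is good to about 2 mm. A picture is of the moment at which its call begins.
- r.close_job(): hands the job in; it is judged then, once.
The state is a dict: "t": time; "qpos": joint angles; "joint_velocities": joint speeds; "tau": joint torques, N m; "position": TCP position; "eef_rot": TCP orientation; "force": force on the tool from outside, world axes, zero at the start; "torque": the same for the moment, N m; "gripper_width": finger opening in m; "grip_force": force on a finger pad.
Only numpy, scipy, OpenCV 4.12 (cv2) and the standard library are available. Lean on these libraries where they do the work, as an engineer would, in place of code of your own. Each camera call takes 0.05 s, during which the arm holds its last target. There are 200 camera calls.

## Working session

There is one attempt and no reset: what is moved stays moved. The work goes in short steps, Python scripts to look and compute and a tool call to move; the robot and the scene stay as the last step left them, time stands still between calls to the robot, and variables do not carry over. Pictures are saved under pics/ and viewed, at most 10 in all, crops included, and the job is handed in when it is done.

Besides the shell and the picture viewer there is one more tool, called after "Request:" by a JSON object that holds its "name" and its "arguments", one argument or row to a line. play_rows: Moves the arm, as the interface text tells. Its arguments: {"type":"object","properties":{"moves":{"type":"array"},"force":{"type":"number"}},"required":["moves"]}

```bash
mkdir -p pics; cat > h.py <<'E'
import numpy as np, cv2
from bench import r
from scipy.spatial.transform import Rotation as R
def cam(n):
    c=r.camera(n); return c
def save(c,f): cv2.imwrite(f,c["img"][:,:,::-1])
def rays(c,uv):
    uv=np.atleast_2d(np.array(uv,float)); x=(uv[:,0]-c["cx"])/c["fx"]; y=(uv[:,1]-c["cy"])/c["fy"]
    xu,yu=x.copy(),y.copy()
    for _ in range(20):
        s=1+c["k1"]*(xu**2+yu**2); xu,yu=x/s,y/s
    return np.c_[xu,-yu,-np.ones(len(xu))]
def onplane(c,uv,z):
    d=rays(c,uv)@c["T"][:3,:3].T; o=c["T"][:3,3]
    return o+d*((z-o[2])/d[:,2])[:,None]
def cloud(c):
    h,w=c["depth"].shape; v,u=np.mgrid[:h,:w]
    d=rays(c,np.c_[u.ravel(),v.ravel()])*c["depth"].ravel()[:,None]
    return (d@c["T"][:3,:3].T+c["T"][:3,3]).reshape(h,w,3)
E
python3 - <<'E'
from h import *
a=cam("top");save(a,"pics/top.png");b=cam("scene");save(b,"pics/scene.png")
print(a["T"],a["fx"],b["T"]);s=r.observe();print(s)
E
```

```text
[[ 0.06493316  0.97210994 -0.2253574   0.1198174 ]
 [-0.9978711   0.06463037 -0.00872881 -0.09440153]
 [ 0.00607957  0.22544443  0.97423706  1.25854502]
 [ 0.          0.          0.          1.        ]] 413.1410777513687 [[ 0.44979616  0.43424074 -0.78046037 -0.42849794]
 [-0.89294214  0.20066378 -0.40297441 -0.49678059]
 [-0.01837778  0.8781623   0.47800965  0.5970461 ]
 [ 0.          0.          0.          1.        ]]
{'t': 0.1, 'qpos': array([ 1.11971585e+00,  2.91244973e-01, -1.54018078e-01,  1.12670862e+00,
        3.21276840e-05,  1.43147900e+00]), 'joint_velocities': array([ 1.37396906e-03,  4.02596370e-05,  3.62191729e-03,  3.93753510e-04,
       -2.35741032e-04,  1.38146013e-03]), 'tau': array([ 1.90466395e-03, -5.37981820e+01,  3.31918323e+01,  9.32812225e-03,
       -1.63537738e-04,  1.17605006e-05]), 'position': array([0.16087693, 0.49937166, 0.25279103]), 'eef_rot': array([-1.86340813e-04,  1.55251026e-01,  9.87874877e-01, -5.57579436e-04]), 'force': array([ 1.25525885,  0.36130614, -0.53578847]), 'torque': array([-0.04021237, -0.02076524,  0.01220774]), 'grip_force': 0.0, 'gripper_width': 0.08501020666829559}
```

View pics/top.png

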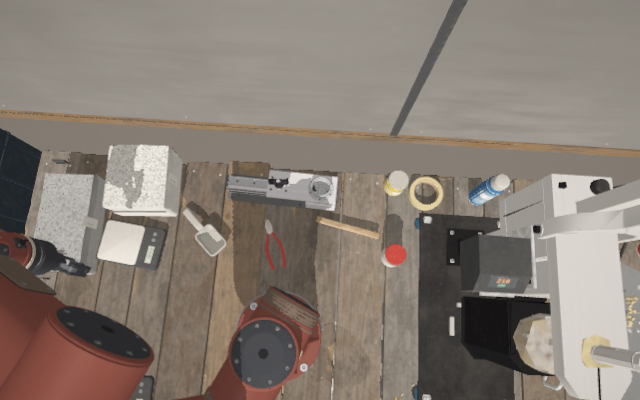

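View pics/scene.png

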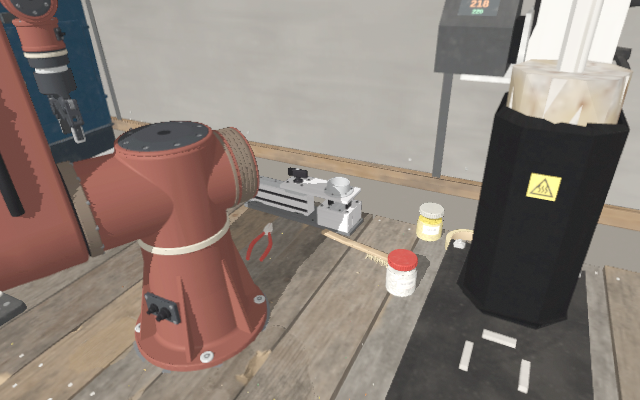

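The top view shows the station at about (230–340, 165–210): collar near (320,187), black knob near (278,182). The brush is at (348,228), yellow jar (396,184) and tape (426,193). The wall is just behind the station.

```bash
python3 - <<'E'
from h import *
a=cam("top");P=cloud(a)
x0,x1,y0,y1=215,350,150,222
cv2.imwrite("pics/topc.png",cv2.resize(a["img"][y0:y1,x0:x1,::-1],None,fx=5.5,fy=5.5,interpolation=cv2.INTER_CUBIC))
sub=P[y0:y1,x0:x1].reshape(-1,3)
for n,lo,hi in [("plate",.088,.104),("collar",.118,.134),("knobish",.112,.140)]:
    m=(sub[:,2]>lo)&(sub[:,2]<hi);q=sub[m]
    rc=cv2.minAreaRect((q[:,:2]*1000).astype(np.float32));print(n,m.sum(),rc, q.mean(0))
for u,v in [(278,182),(320,187),(235,185),(300,190),(348,228),(300,160),(396,184)]: print(u,v,P[v,u].round(3))
E
```

```text
plate 1339 ((428.9840087890625, 23.856094360351562), (326.3887939453125, 81.68424987792969), 87.5151138305664) [ 0.42390398 -0.02825104  0.09913354]
collar 151 ((423.5573425292969, -34.11424255371094), (176.35897827148438, 56.362220764160156), 89.1697006225586) [ 0.42432755 -0.04532341  0.12652598]
knobish 222 ((422.069091796875, -33.96531677246094), (56.847999572753906, 176.41448974609375), 0.4095883369445801) [ 0.42537228 -0.03051762  0.12803454]
278 182 [0.424 0.025 0.139]
320 187 [ 0.439 -0.094  0.058]
235 185 [0.425 0.159 0.072]
300 190 [ 0.416 -0.036  0.096]
348 228 [ 0.326 -0.186  0.023]
300 160 [ 0.619 -0.011 -0.24 ]
396 184 [ 0.457 -0.317  0.081]
```

View pics/topc.png

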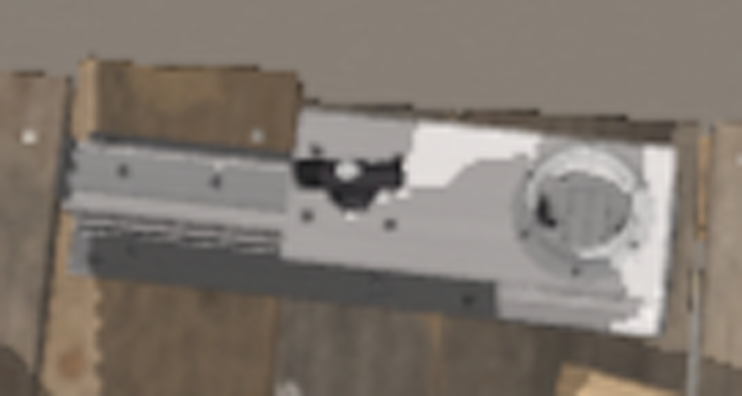

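```bash
python3 - <<'E'
from h import *
a=cam("top");P=cloud(a)
k=onplane(a,[[278.3,181.3]],.136)[0]; c=onplane(a,[[320.1,187.8]],.127)[0]
e=onplane(a,[[215+297/5.5,150+165/5.5],[215+402/5.5,150+173/5.5]],.136)
d=(k-c)[:2];print(k,c,np.linalg.norm(d),"yaw",np.arctan2(-d[0],d[1]),e)
# dock base front edge and plate edges
sub=P[150:222,215:350].reshape(-1,3);q=sub[(sub[:,2]>.092)&(sub[:,2]<.104)&(sub[:,1]<.07)]
print(cv2.minAreaRect((q[:,:2]*1000).astype(np.float32)))
Q=P.reshape(-1,3);m=(Q[:,0]>.15)&(Q[:,0]<.6)&(Q[:,1]<.5)&(Q[:,1]>-.1)&(Q[:,2]>.15)
q=Q[m];print(m.sum(),q.min(0),q.max(0))
E
```

```text
[0.42704886 0.02469844 0.136     ] [ 0.41836628 -0.09399683  0.127     ] 0.11901242148621254 yaw -0.07302014389518482 [[ 0.42909271  0.0511703   0.136     ]
 [ 0.42843495 -0.00285113  0.136     ]]
((425.9712829589844, -39.428863525390625), (200.1529998779297, 81.64103698730469), 87.48542785644531)
1597 [ 0.15000681 -0.0902383   0.18707372] [0.59999729 0.49634846 0.64450979]
```

Request:
{"name": "play_rows", "arguments": {
  "moves": [
    [-0.399, -0.369, 0, 0, 0, 0.415, 1],
    [-0.399, -0.369, 0, 0, 0, 0.415, 1],
    [-0.399, -0.369, 0, 0, 0, 0.415, 1],
    [-0.399, -0.369, 0, 0, 0, 0.415, 1],
    [-0.399, -0.369, 0, 0, 0, 0.415, 1],
    [-0.399, -0.369, 0, 0, 0, 0.415, 1],
    [-0.399, -0.369, 0, 0, 0, 0.415, 1],
    [-0.399, -0.369, 0, 0, 0, 0.415, 1],
    [-0.399, -0.369, 0, 0, 0, 0.415, 1],
    [-0.399, -0.369, 0, 0, 0, 0.415, 1],
    [-0.399, -0.369, 0, 0, 0, 0.415, 1],
    [-0.399, -0.369, 0, 0, 0, 0.415, 1]
  ]
}}

```text
t: 1.7
position: [0.427, 0.027, 0.2533]
eef_rot: [-0.0, 0.722, 0.692, -0.0]
force: [0.5, -0.1, -0.3]
gripper_width: 0.0853
grip_force: 0.0
```

```bash
cat >> h.py <<'E'
def pose():
    s=r.observe();q=s["eef_rot"];M=R.from_quat([q[1],q[2],q[3],q[0]]).as_matrix();return s["position"],M
def go(target,ang=None):
    p,M=pose();d=M.T@(np.array(target)-p);a=np.arctan2(M[1,1],M[0,1])
    t=None if ang is None else (-(ang-a)/np.pi)
    print("p",p.round(4),"ang",round(a,4),"shift",d.round(4),"turn",t, "tilt",M[:,2].round(4))
E
python3 - <<'E'
from h import *
w=cam("wrist");save(w,"pics/w1.png");print(w["T"].round(3));go([.428,.026,.2],-.044);print(r.observe()["qpos"])
P=cloud(w);np.save("P1.npy",P)
E
```

```text
[[ 0.999  0.042  0.012  0.43 ]
 [-0.044  0.959  0.28   0.099]
 [-0.    -0.281  0.96   0.374]
 [ 0.     0.     0.     1.   ]]
p [0.4271 0.027  0.2534] ang -0.0431 shift [-0.001   0.0009  0.0534] turn 0.0002778429897028755 tilt [-1.e-04  1.e-04 -1.e+00]
[-1.08065394e-01  1.06088143e-01 -3.87791997e-01  1.07697825e+00
  1.00888468e-04  1.50585806e+00]
```

View pics/w1.png

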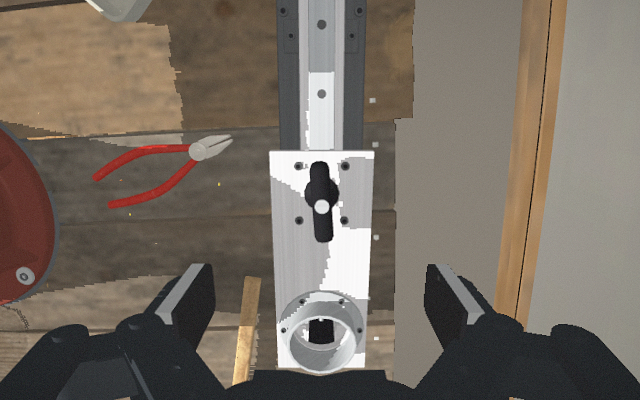

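The wrist view shows the knob bar from (319,161) to (324,242), screw at (321,206), parallel to the image columns within about 3°. The collar is at (320,335) with the plate's far edge at row 151.

```bash
python3 - <<'E'
from h import *
w=cam("wrist")
print(onplane(w,[[321,206],[319,161],[324,242]],.136).round(4))
print(onplane(w,[[270,151],[374,151]],.1).round(4))
im=w["img"].max(2);m=(im<60).astype(np.uint8);m[:,:300]=0;m[:,345:]=0;m[:155]=0;m[250:]=0
pts=cv2.findNonZero(m)[:,0];X=onplane(w,pts,.136)[:,:2]
print(cv2.minAreaRect((X*1000).astype(np.float32)))
E
```

```text
[[0.4285 0.0279 0.136 ]
 [0.4285 0.0593 0.136 ]
 [0.4296 0.001  0.136 ]]
[[0.3912 0.0626 0.1   ]
 [0.4706 0.0592 0.1   ]]
((431.3572998046875, 29.671274185180664), (56.697669982910156, 30.83711814880371), 78.9496078491211)
```

Request:
{"name": "play_rows", "arguments": {
  "moves": [
    [0.0016, 0.0018, 0.05, 0, 0, -0.01, 0.5],
    [0.0016, 0.0018, 0.08, 0, 0, -0.01, 0.5],
    [0.0016, 0.0018, 0.1, 0, 0, -0.01, 0.5],
    [0.0016, 0.0018, 0.1224, 0, 0, -0.01, 0.5],
    [0.0016, 0.0018, 0.1224, 0, 0, -0.01, 0.5],
    [0.0016, 0.0018, 0.1224, 0, 0, -0.01, 0.1],
    [0.0016, 0.0018, 0.1224, 0, 0, -0.01, 0],
    [0.0016, 0.0018, 0.1224, 0, 0, -0.01, 0],
    [0.0016, 0.0018, 0.1224, 0, 0, -0.01, 0],
    [0.0016, 0.0018, 0.1224, 0, 0, -0.01, 0],
    [0.0016, 0.0018, 0.1224, 0, 0, -0.01, 0]
  ],
  "force": 40
}}

```text
t: 3.18
position: [0.4287, 0.0278, 0.1319]
eef_rot: [-0.0, 0.712, 0.703, -0.0]
force: [-6.2, 0.7, 9.9]
gripper_width: 0.0134
grip_force: 38.9
```

Request:
{"name": "play_rows", "arguments": {
  "moves": [
    [0, 0, 0, 0, 0, -0.04, 0],
    [0, 0, 0, 0, 0, -0.08, 0],
    [0, 0, 0, 0, 0, -0.12, 0],
    [0, 0, 0, 0, 0, -0.16, 0],
    [0, 0, 0, 0, 0, -0.2, 0],
    [0, 0, 0, 0, 0, -0.24, 0],
    [0, 0, 0, 0, 0, -0.28, 0],
    [0, 0, 0, 0, 0, -0.32, 0],
    [0, 0, 0, 0, 0, -0.35, 0],
    [0, 0, 0, 0, 0, -0.35, 0],
    [0, 0, 0, 0, 0, -0.35, 0],
    [0, 0, 0, 0, 0, -0.35, 0]
  ]
}}

```text
t: 4.68
position: [0.4283, 0.0275, 0.1318]
eef_rot: [-0.001, 0.24, 0.971, -0.0]
force: [-8.8, -0.5, 11.5]
gripper_width: 0.0132
grip_force: 39.4
```

```bash
python3 - <<'E'
from h import *
p,M=pose();y=np.array([.0436,.999,0])
go(p+.122*y);s=r.observe();print(s["force"],s["torque"],s["gripper_width"],s["grip_force"])
w=cam("wrist");save(w,"pics/w2.png")
E
```

```text
p [0.4283 0.0275 0.1318] ang 1.0866 shift [ 5.200e-02  1.103e-01 -1.000e-04] turn None tilt [-1.6e-03 -6.0e-04 -1.0e+00]
[-8.81316287 -0.48970966 11.5138344 ] [-0.19811697  1.69350153  0.2732457 ] 0.013183629757264885 39.411914348602295
```

View pics/w2.png

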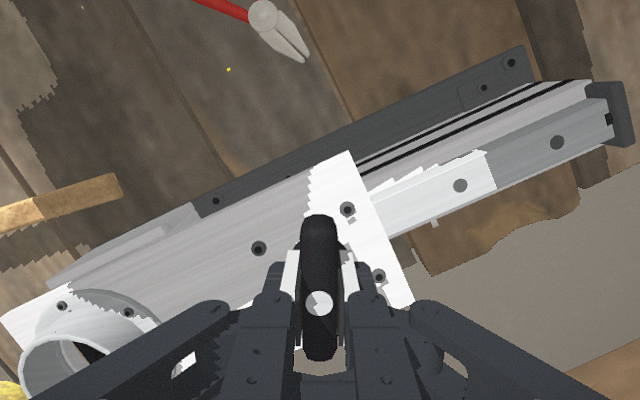

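The knob bar is held between the pads, about 1.1 rad off the rail. Now I'll drag the slide back.

Request:
{"name": "play_rows", "arguments": {
  "moves": [
    [0.006, 0.0127, 0, 0, 0, 0, 0],
    [0.0128, 0.0271, 0, 0, 0, 0, 0],
    [0.0213, 0.0452, 0, 0, 0, 0, 0],
    [0.0298, 0.0633, 0, 0, 0, 0, 0],
    [0.0384, 0.0814, 0, 0, 0, 0, 0],
    [0.0443, 0.094, 0, 0, 0, 0, 0],
    [0.0469, 0.0994, 0, 0, 0, 0, 0],
    [0.0469, 0.0994, 0, 0, 0, 0, 0],
    [0.0469, 0.0994, 0, 0, 0, 0, 0]
  ]
}}

```text
t: 5.85
position: [0.433, 0.1381, 0.1319]
eef_rot: [-0.001, 0.239, 0.971, 0.0]
force: [-7.9, 2.9, 10.4]
gripper_width: 0.0132
grip_force: 39.4
```

Request:
{"name": "play_rows", "arguments": {
  "moves": [
    [0.0017, 0.0036, 0, 0, 0, 0, 0],
    [0.0017, 0.0036, 0, 0, 0, 0, 0],
    [0.0017, 0.0036, 0, 0, 0, 0, 0]
  ]
}}

```text
t: 6.22
position: [0.4332, 0.1417, 0.1319]
eef_rot: [-0.001, 0.24, 0.971, 0.0]
force: [-8.4, 0.5, 11.0]
gripper_width: 0.0132
grip_force: 39.5
```

Request:
{"name": "play_rows", "arguments": {
  "moves": [
    [0.0013, 0.0027, 0, 0, 0, 0, 0],
    [0.0013, 0.0027, 0, 0, 0, 0, 0],
    [0.0026, 0.0054, 0, 0, 0, 0, 0],
    [0.0026, 0.0054, 0, 0, 0, 0, 0]
  ]
}}

```text
t: 6.72
position: [0.4333, 0.1453, 0.1318]
eef_rot: [-0.0, 0.24, 0.971, -0.003]
force: [-10.0, -12.8, 12.7]
gripper_width: 0.0134
grip_force: 40.2
```

Request:
{"name": "play_rows", "arguments": {
  "moves": [
    [-0.0013, -0.0027, 0, 0, 0, 0, 0.3],
    [-0.0013, -0.0027, 0, 0, 0, 0, 0.5],
    [-0.0013, -0.0027, 0, 0, 0, 0, 0.5],
    [-0.0013, -0.0027, 0, 0, 0, 0, 0.5],
    [-0.0013, -0.0027, -0.05, 0, 0, 0, 0.6],
    [-0.0013, -0.0027, -0.1, 0, 0, 0, 1],
    [-0.0013, -0.0027, -0.14, 0, 0, 0, 1],
    [-0.0013, -0.0027, -0.14, 0, 0, 0, 1]
  ]
}}

```text
t: 7.72
position: [0.4362, 0.1448, 0.2737]
eef_rot: [0.002, 0.24, 0.971, 0.001]
force: [-0.4, -0.1, -1.2]
gripper_width: 0.0852
grip_force: 0.0
```

```bash
python3 - <<'E'
from h import *
go([.423,-.115,.26],1.527); print(r.observe()["force"])
E
```

```text
p [0.4362 0.1448 0.2737] ang 1.0864 shift [-0.1092 -0.2361  0.0133] turn -0.1402468310764292 tilt [ 0.0054  0.001  -1.    ]
[-0.39784214 -0.13388795 -1.15494672]
```

Request:
{"name": "play_rows", "arguments": {
  "moves": [
    [-0.103, -0.221, 0.013, 0, 0, -0.14, 1],
    [-0.103, -0.221, 0.013, 0, 0, -0.14, 1],
    [-0.103, -0.221, 0.013, 0, 0, -0.14, 1],
    [-0.103, -0.221, 0.013, 0, 0, -0.14, 1],
    [-0.103, -0.221, 0.013, 0, 0, -0.14, 1],
    [-0.103, -0.221, 0.013, 0, 0, -0.14, 1],
    [-0.103, -0.221, 0.013, 0, 0, -0.14, 1]
  ]
}}

```text
t: 8.6
position: [0.4227, -0.0979, 0.2576]
eef_rot: [-0.0, 0.022, 1.0, 0.0]
force: [0.3, -0.0, 0.2]
gripper_width: 0.0855
grip_force: 0.0
```

```bash
python3 - <<'E'
from h import *
w=cam("wrist");save(w,"pics/w3.png");go([.423,-.097,.26],1.527)
E
```

```text
p [ 0.4228 -0.0977  0.2577] ang 1.5279 shift [-0.0002  0.0007 -0.0023] turn 0.0003019745356437113 tilt [-3.e-04  5.e-04 -1.e+00]
```

View pics/w3.png

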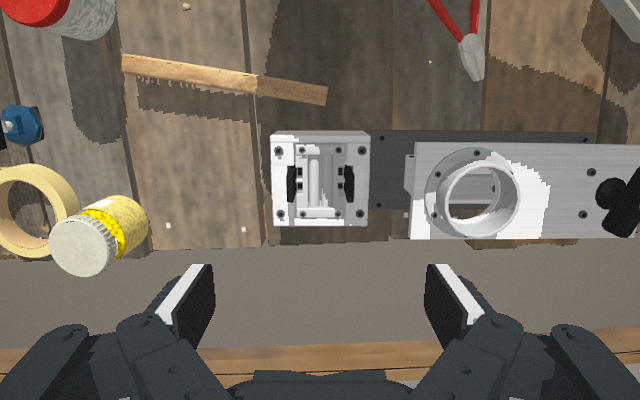

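The slide is clear. The housing is at (271–369, 131–226), with tabs at (291,184) and (349,184); the collar edge is to the right from about 405.

```bash
python3 - <<'E'
from h import *
w=cam("wrist")
m=(w["img"].max(2)<60).astype(np.uint8);m[:155]=0;m[212:]=0;m[:,:280]=0;m[:,362:]=0
n,_,st,ce=cv2.connectedComponentsWithStats(m)
for s,c in zip(st[1:],ce[1:]):
    if s[4]>40: print(s,c,onplane(w,[c,[s[0],c[1]],[s[0]+s[2],c[1]],[c[0],s[1]],[c[0],s[1]+s[3]]],.086).round(4).tolist())
h=onplane(w,[[271,131],[369,131],[369,226],[271,226]],.062);print(h.round(4),h.mean(0))
h=onplane(w,[[405,155],[412,238]],.1);print(h.round(4))
E
```

```text
[287 165  10  37 292] [290.84589041 182.95890411] [[0.4179, -0.1204, 0.086], [0.4178, -0.1236, 0.086], [0.4182, -0.1153, 0.086], [0.4028, -0.1194, 0.086], [0.4344, -0.1215, 0.086]]
[344 165  10  37 305] [348.55737705 182.81311475] [[0.4199, -0.0723, 0.086], [0.4197, -0.0761, 0.086], [0.4201, -0.0677, 0.086], [0.4049, -0.072, 0.086], [0.4366, -0.0726, 0.086]]
[[ 0.3764 -0.1368  0.062 ]
 [ 0.3801 -0.0517  0.062 ]
 [ 0.4678 -0.0521  0.062 ]
 [ 0.4638 -0.1438  0.062 ]] [ 0.42199279 -0.09611734  0.062     ]
[[ 0.3962 -0.0287  0.1   ]
 [ 0.4661 -0.0212  0.1   ]]
```

Request:
{"name": "play_rows", "arguments": {
  "moves": [
    [0.0014, 0.0017, 0.05, 0, 0, 0, 0.95],
    [0.0014, 0.0017, 0.1, 0, 0, 0, 0.95],
    [0.0014, 0.0017, 0.13, 0, 0, 0, 0.95],
    [0.0014, 0.0017, 0.15, 0, 0, 0, 0.95],
    [0.0014, 0.0017, 0.165, 0, 0, 0, 0.95],
    [0.0014, 0.0017, 0.17, 0, 0, 0, 0.95],
    [0.0014, 0.0017, 0.17, 0, 0, 0, 0.95],
    [0.0014, 0.0017, 0.17, 0, 0, 0, 0.8],
    [0.0014, 0.0017, 0.17, 0, 0, 0, 0.75]
  ]
}}

```text
t: 9.82
position: [0.4218, -0.0975, 0.0884]
eef_rot: [0.0, 0.022, 1.0, -0.0]
force: [-0.3, -0.0, 0.3]
gripper_width: 0.0639
grip_force: 0.0
```

```bash
python3 - <<'E'
from h import *
w=cam("wrist");save(w,"pics/w4.png");go([.4215,-.096,.084]);print(r.observe()["gripper_width"])
E
```

```text
p [ 0.4217 -0.0975  0.0883] ang 1.526 shift [0.0003 0.0015 0.0043] turn None tilt [ 7.e-04 -3.e-04 -1.e+00]
0.06400303197990159
```

View pics/w4.png

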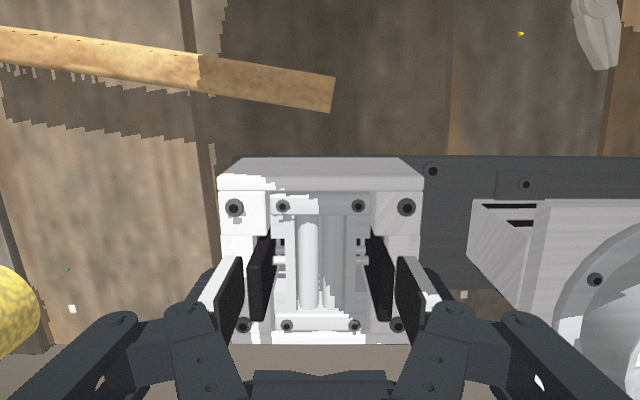

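The pads straddle the tabs (about x 245 and 395), nearly centred and overlapping their depth. Closing now.

Request:
{"name": "play_rows", "arguments": {
  "moves": [
    [0, 0.0008, 0.002, 0, 0, 0, 0.7],
    [0, 0.0008, 0.002, 0, 0, 0, 0.6],
    [0, 0.0008, 0.002, 0, 0, 0, 0.5],
    [0, 0.0008, 0.002, 0, 0, 0, 0.4],
    [0, 0.0008, 0.002, 0, 0, 0, 0.4],
    [0, 0.0008, 0.002, 0, 0, 0, 0.4],
    [0, 0.0008, 0.002, 0, 0, 0, 0.4],
    [0, 0.0008, 0.002, 0, 0, 0, 0.4]
  ],
  "force": 45
}}

```text
t: 10.88
position: [0.4217, -0.097, 0.0871]
eef_rot: [0.0, 0.022, 1.0, -0.001]
force: [-5.7, 0.1, 23.9]
gripper_width: 0.041
grip_force: 42.5
```

```bash
python3 - <<'E'
from h import *
w=cam("wrist");cv2.imwrite("pics/w5.png",cv2.resize(w["img"][140:390,170:470,::-1],None,fx=2.4,fy=2.4));print(r.observe()["force"],r.observe()["torque"])
E
```

```text
[-6.17486302  0.25994317 23.17861161] [0.08136804 1.27045862 0.03263499]
```

View pics/w5.png

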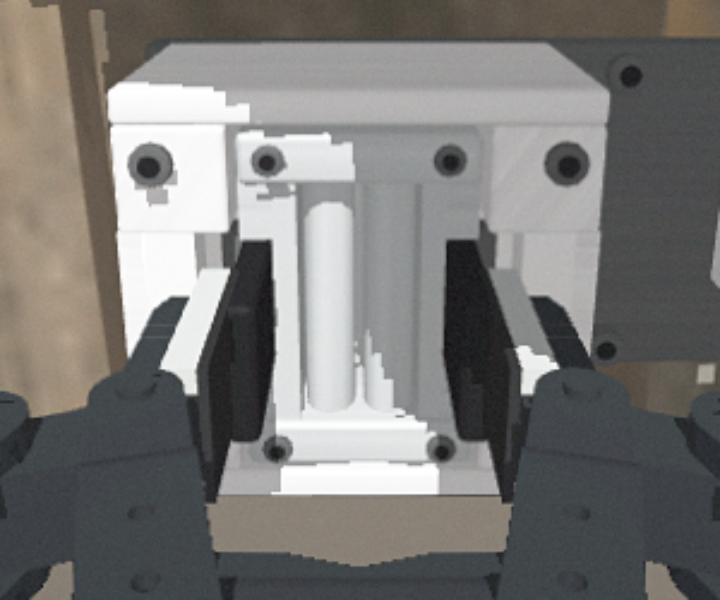

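Both catches look pinched in by the pads. Now a slow trial lift.

Request:
{"name": "play_rows", "arguments": {
  "moves": [
    [0, 0, -0.001, 0, 0, 0, 0.4],
    [0, 0, -0.002, 0, 0, 0, 0.4],
    [0, 0, -0.003, 0, 0, 0, 0.4],
    [0, 0, -0.004, 0, 0, 0, 0.4],
    [0, 0, -0.004, 0, 0, 0, 0.4]
  ]
}}

```text
t: 11.55
position: [0.4214, -0.0965, 0.0898]
eef_rot: [-0.0, 0.022, 1.0, 0.0]
force: [0.3, 0.0, -2.7]
gripper_width: 0.0398
grip_force: 45.6
```

Request:
{"name": "play_rows", "arguments": {
  "moves": [
    [0, 0, -0.005, 0, 0, 0, 0.4],
    [0, 0, -0.01, 0, 0, 0, 0.4],
    [0, 0, -0.016, 0, 0, 0, 0.4],
    [0, 0, -0.024, 0, 0, 0, 0.4],
    [0, 0, -0.034, 0, 0, 0, 0.4],
    [0, 0, -0.044, 0, 0, 0, 0.4],
    [0, 0, -0.056, 0, 0, 0, 0.4],
    [0, 0, -0.068, 0, 0, 0, 0.4],
    [0, 0, -0.08, 0, 0, 0, 0.4],
    [0, 0, -0.09, 0, 0, 0, 0.4],
    [0, 0, -0.1, 0, 0, 0, 0.4],
    [0, 0, -0.105, 0, 0, 0, 0.4],
    [0, 0, -0.105, 0, 0, 0, 0.4],
    [0, 0, -0.105, 0, 0, 0, 0.4],
    [0, 0, -0.105, 0, 0, 0, 0.4]
  ]
}}

```text
t: 13.42
position: [0.4212, -0.0965, 0.1946]
eef_rot: [-0.0, 0.022, 1.0, 0.0]
force: [0.7, 0.1, -3.2]
gripper_width: 0.04
grip_force: 45.9
```

```bash
python3 - <<'E'
from h import *
s=r.observe();print(s["position"],s["force"],s["gripper_width"],s["grip_force"])
w=cam("wrist");b=cam("scene")
B=b["img"][150:260,220:420]
A=cv2.resize(w["img"][100:400,120:520],(400,300));B=cv2.resize(B,(400,220))
o=np.zeros((300,800,3),np.uint8);o[:,:400]=A;o[:220,400:]=B
cv2.imwrite("pics/f.png",o[:,:,::-1])
E
```

```text
[ 0.42123639 -0.0965186   0.19457165] [ 0.66129857  0.06734853 -3.16086531] 0.040025600569102045 45.91480851173401
```

View pics/f.png

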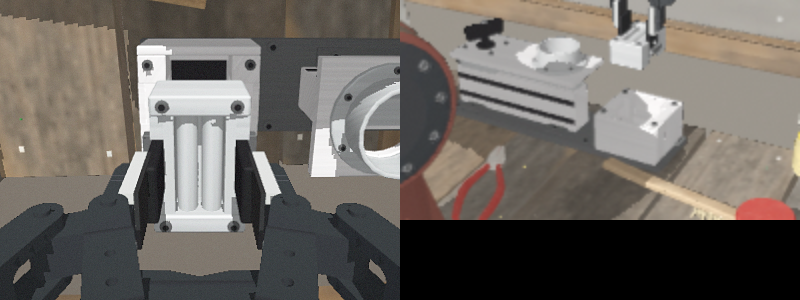

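The cassette hangs level from the pads, well above the empty pocket (left panel centre; right panel about (630,50)), and the slide is still open. Handing in.

```bash
python3 -c "
from bench import r
print(r.close_job())"
```

```text
the job is handed in; nothing more can be done
None
```

I loosened the clamp knob by about 1.1 rad, pushed the slide back to its stop, and lifted the cassette out; it hangs level by its pinched catches, underside about 137 mm above the bench. The job is handed in; the hand-in returned no verdict. I never moved the arm near the brush, scoop, tape or jar, but did not re-measure them at the end.

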